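# Thread the yarn-winder spindle through its two bushings

## Task

At the repair table, take the longest of the three steel rods out of the wooden rack: it is the spindle of the yarn winder. Thread it straight down from above through the upper and then the lower brass bushing of the winder's frame, until its lower tip stands out below the lower bushing but is still clear of the base board, and finish while holding it still there in the gripper (let go, it would drop). Leave the two shorter rods, the mug and the jar where they are.

Things in the scene. Friction and masses are not known exactly. Their poses are not given: they have to be found in the camera images.
- winder: Yarn-winder frame, fixed: plywood base 140 x 230 mm (x, y), top 18 mm above the table, and a wooden C-frame with two brass bushing blocks, 44 mm square, one above the other: 55 to 71 and 110 to 126 mm above the table; nothing is higher. Origin on the table on their common upright axis, z up. Post at +y (to 94 mm), dark motor at -y (to 73 mm high). May trade sides with the rack.
- upper_bushing (a point): Centre of the upper bushing's hole at the block's top face (the mouth, 126 mm above the table). Upright through hole, 15 mm in diameter, with a 3 mm chamfer at the mouth.
- lower_bushing (a point): Centre of the lower bushing's hole at the block's underside, 55 mm above the table and 37 mm above the base board. Same 15 mm hole and 3 mm chamfer on top (71 mm).
- rack: Wooden rack, fixed to the table: block 60 x 190 x 47 mm (x, y, z), origin at the centre of its underside, z up. Three upright blind holes of 13.5 mm diameter, 35 mm deep (floor 12 mm above the table), in a row along its y axis at -65, 0 and +65 mm. Each holds one rod; which rod stands in which hole varies.
- spindle: The spindle: plain steel rod, 12 mm in diameter and 160 mm long (the longest of the three), about 140 g, foot chamfered to 9 mm. Stands upright in a rack hole, its top 172 mm above the table. Origin at the centre of its lower end, z along the rod to the top.
- spindle_tip (a point): Centre of the spindle's lower end.
- spindle_top (a point): Centre of the spindle's upper end, 160 mm from the tip.
- middle_rod: Bystander: plain steel rod 12 mm in diameter, 115 mm long, upright in a rack hole (top 127 mm above the table). Origin at its lower end.
- short_rod: Bystander: plain steel rod 12 mm in diameter, 80 mm long, upright in a rack hole (top 92 mm above the table). Origin at its lower end.
- mug: Bystander: white mug, 76 mm across, 90 mm high, beyond the work. Origin at the centre of its underside.
- jar: Bystander: closed amber glass jar, 68 mm across, 100 mm high, beyond the work. Origin at the centre of its underside.

How it is judged:
By the outcome, as a careful person would: the job done as asked, in the order asked, and still so for the second after the job is handed in, while the arm keeps its last pose, push and grip.
It also fails if it takes over 51 s, if anything falls off the work surface, if the arm or the gripper's body presses on something with over 40 N, if the wrist force passes 120 N, or if a joint passes its speed limit or range.

## Robot

A 6-joint arm with a two-finger parallel gripper is mounted at the origin on the work surface. World frame = base frame: x ahead of the robot, y to its left, z up, the work surface at z = 0. Lengths are in mm, angles in rad, forces in N, time in s.
With the tool pointing down it reaches from about 425 to 1125 mm from the base axis. Payload 14.9 kg.
Tool frame: the origin (TCP) lies midway between the tips of the shut fingers; the grasp point (between the pads) lies 19 mm behind it (env.grip_depth is the distance from the TCP to the grasp point, in mm); z points along the fingers, y is the line along which they close (so a half turn about z gives the same grasp; the last joint's range is limited). The gripper opens to 91 mm and grips with 3 to 60 N. Pads are 32 mm wide; open, the fingers measure 118 mm over their backs; the gripper's body (76 mm by 178 mm) begins 60 mm behind the grasp point.
Start: joints at [1.238, 0.379, 1.734, -0, 1.028, -0.033], TCP at [206.738, 668.788, 213.932] pointing down, gripper open.
Joint ranges: [-2.77, 2.77], [-0.74, 2.19], [0, 2.66], [-1.06, 4.2], [0.31, 2.87], [-3.08, 3.08]. Speed limits (rad/s): [1.89, 1.89, 2.39, 3.14, 3.14, 3.14].

## Interface

Orientations are given as [roll, pitch, yaw] about the fixed x, y, z axes, in that order (R = Rz(yaw) Ry(pitch) Rx(roll)).
In Python, from station import sensors, imaging, env, spotter gives the robot as it stands. The module is installed in compiled form; this text tells all that it offers.
- The arm moves only by the tool jog_arm, never from a script. Its arguments are lists of equal length, an entry for each row: "xyz": the shift along the world's x, y, z in m, a list of three; "twist": the turn about the world's z in rad. A call has 1 to 5 rows; each row is the pose to reach, as a shift and turn from the pose commanded when the call began; what a row does not reach only later rows make up. A row lasts 1/8 s, in which the tool goes at most 62.5 mm and 10.7 degrees, less where a joint would pass 70% of its speed; a pose out of reach is approached as far as the arm can. A call with a gripper value outside its range is refused whole. "fingers" is the finger opening in m, from 0 to 0.0912, set as the call begins (left out, the last holds). The fingers move at their own pace and stop on an object; "squeeze" is the grip in N (left out, the last holds). Time passes only in rows, so rows that repeat a pose let the fingers close. It gives the time, the measured TCP pose, the force, the opening and the grip force at its end, in the units of the state.
- sensors.state(): the state, without advancing time (a new reading comes with each control period).
- imaging.read_camera(name): name is "scene" or "top" or "wrist"; returns (picture, depth): 420x560x3 uint8, red, green, blue; 420x560 float32, mm along the optical axis (not along the pixel's ray), 0 where there is no reading.
- imaging.calibration(name): a dict with "K" (3x3 intrinsics, pixels), "xyz" and "orientation" of the camera in the world; the wrist camera has in their place "tool_from_camera" (4x4, takes a point from camera to tool coordinates, whose origin is the TCP and whose axes are the flange's). Camera axes: x right, y down, z forward; pixel columns grow to the right and rows downward; lengths in mm; the calibration is good to about 2 mm. The wrist camera is an equidistant fisheye: a pixel r from the principal point sees the ray r / f radians off the axis. A picture is of the moment at which its call begins: read the wrist's pose just before it. calibration takes no time and is no camera call.
- env.close_job(): hands the job in; it is judged then, once.
Trained networks look in the newest picture that a camera, given by its name, has taken for a name from the list of things; names that differ only in an ending like _2 or _b are one class to them, and where a whole thing is asked for, a point or a joint stands for the part that bears it (a point fixed in the world has none). Each returns a list of dicts, best first, with "score" (0 to 1); they miss things now and then, are a little off and sometimes report something else, mostly with a low value. They report only what shows in the picture. A call takes as long as a camera call.
- spotter.regions_of(camera, label): "region" (420x560 bool, what is visible of it) and "rect" ([left, top, right, bottom] in pixels, round what is visible of it).
The state is a dict: "time_s": time; "joint_pos": joint angles; "joint_vel": joint speeds; "effort": joint torques, N m; "eef_pos": TCP position; "ee_rot": TCP orientation; "wrist_force": force on the tool from outside, world axes, zero at the start; "wrist_torque": the same for the moment, N m; "gripper_width": opening from 0.0 (shut) to 1.0 (fully open); "finger_force": force on a finger pad.
Only numpy, scipy, OpenCV 4.12 (cv2) and the standard library are available. Lean on these libraries where they do the work, as an engineer would, in place of code of your own. Each camera call takes 0.05 s, during which the arm holds its last target. There are 200 camera calls.

## Working session

There is one attempt and no reset: what is moved stays moved. The work goes in short steps, Python scripts to look and compute and a tool call to move; the robot and the scene stay as the last step left them, time stands still between calls to the robot, and variables do not carry over. Pictures are saved under pics/ and viewed, at most 10 in all, crops included, and the job is handed in when it is done.

Besides the shell and the picture viewer there is one more tool, called after ">>>" as name(argument=value, ...), one argument or row to a line, values as JSON. jog_arm: Moves the arm, as the interface text tells. Its arguments: {"type":"object","properties":{"xyz":{"type":"array","items":{"type":"array","items":{"type":"number"}}},"twist":{"type":"array","items":{"type":"number"}},"fingers":{"type":"number"},"squeeze":{"type":"number"}},"required":["xyz","twist"]}

```bash
mkdir -p pics
cat > h.py <<'E'
import numpy as np, cv2
from scipy.spatial.transform import Rotation as R
from station import sensors, imaging, env, spotter
def pts(cam, depth):
    c=imaging.calibration(cam); K=np.array(c["K"]); o=np.array(c["orientation"])
    M=R.from_euler('xyz',o).as_matrix() if o.shape==(3,) else o
    v,u=np.mgrid[:420,:560]
    P=np.stack([(u-K[0,2])/K[0,0]*depth,(v-K[1,2])/K[1,1]*depth,depth],-1)
    return P@M.T+np.array(c["xyz"])
E
python3 - <<'E'
from h import *
print(sensors.state())
ims=[]
for c in("scene","top"):
    im,d=imaging.read_camera(c); print(c,imaging.calibration(c)); ims.append(im)
    P=pts(c,d); np.savez(c,im=im,d=d,P=P)
    for l in ("rack","winder","spindle","middle_rod","short_rod","mug","jar","upper_bushing"):
        for r in spotter.regions_of(c,l)[:2]:
            q=P[r["region"]&(d>0)]
            print(l,round(r["score"],2),r["rect"],np.round(np.percentile(q,[2,50,98],axis=0),0).tolist() if len(q) else None)
    cv2.imwrite(f"pics/{c}.png",im[...,::-1])
E
```

```text
{'time_s': 0.0, 'joint_pos': array([ 1.23770926e+00,  3.79390579e-01,  1.73474980e+00,  3.24616861e-06,
        1.02851786e+00, -3.32973396e-02]), 'joint_vel': array([ 3.38735232e-05,  2.70727151e-04,  9.77387927e-04, -1.36316972e-03,
       -6.61486743e-04,  3.54375815e-04]), 'effort': array([ 1.28806523e-04, -7.63758731e+01, -4.34350026e+01,  6.50604093e-02,
        4.25735442e-02, -1.03716495e-04]), 'eef_pos': array([206.60157394, 668.41710686, 213.3161795 ]), 'ee_rot': array([-3.14052776e+00, -3.82514738e-05,  2.84180122e+00]), 'wrist_force': array([ 0.4314112 , -0.20272832, -0.81235682]), 'wrist_torque': array([-0.00369988,  0.00847395,  0.04248175]), 'finger_force': 0.0, 'gripper_width': 0.9978531417512272}
scene {'K': array([[478.46705633,   0.        , 281.72803401],
       [  0.        , 478.46705633, 210.36398502],
       [  0.        ,   0.        ,   1.        ]]), 'xyz': array([907.2388503 , 501.80101498, 801.85189483]), 'orientation': array([-2.44888754, -0.0111493 ,  2.63766499])}
rack 0.74 [341.2, 249.9, 444.2, 346.7] [[474.0, 128.0, 4.0], [525.0, 228.0, 46.0], [557.0
[... 1263 characters left out ...]
2e+00,  1.13155951e-03, -1.58038793e+00])}
rack 0.87 [142.0, 247.8, 235.3, 290.9] [[468.0, 120.0, 2.0], [508.0, 209.0, 47.0], [552.0, 303.0, 51.0]]
winder 0.57 [310.6, 215.9, 420.3, 292.4] [[473.0, -288.0, 14.0], [543.0, -179.0, 20.0], [624.0, -74.0, 128.0]]
middle_rod 0.45 [210.5, 259.2, 221.1, 267.7] [[517.0, 144.0, 41.0], [522.0, 147.0, 114.0], [530.0, 153.0, 130.0]]
mug 0.56 [179.9, 135.2, 232.0, 179.2] [[727.0, 124.0, 2.0], [776.0, 166.0, 42.0], [799.0, 221.0, 92.0]]
jar 0.71 [319.8, 138.8, 354.4, 177.4] [[727.0, -151.0, 8.0], [749.0, -119.0, 98.0], [786.0, -91.0, 103.0]]
upper_bushing 0.94 [313.1, 212.2, 419.9, 290.5] [[472.0, -296.0, 4.0], [543.0, -179.0, 20.0], [625.0, -74.0, 128.0]]
```

View pics/scene.png

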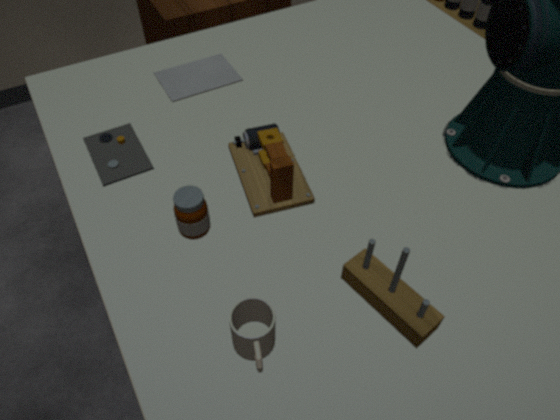

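View pics/top.png

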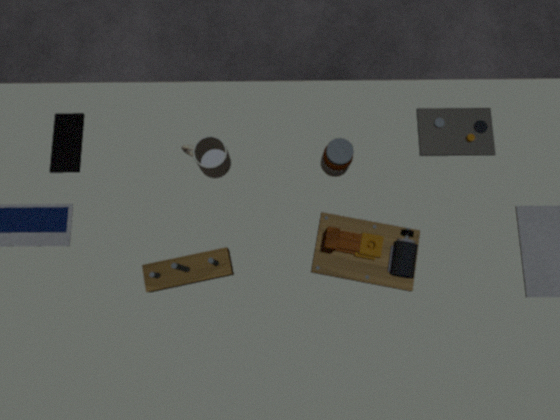

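The scene shows the rack with the tallest rod in its middle hole (scene px 400,265; top px 178,267). The winder's yellow upper bushing is at top px (371,245).

Run:
```python
from h import *
for c in("scene","top"):
    f=np.load(c+".npz"); P=f["P"];im=f["im"].astype(int)
    def cl(lo,hi,x0,x1,y0,y1): 
        m=(P[...,2]>lo)&(P[...,2]<hi)&(P[...,0]>x0)&(P[...,0]<x1)&(P[...,1]>y0)&(P[...,1]<y1); return m
    print(c)
    for n,a in dict(sp=(166,178,480,550,190,240),mid=(121,132,480,560,120,180),short=(86,97,460,550,250,300)).items():
        q=P[cl(*a)]; print(n,len(q),q.mean(0).round(1),q.min(0).round(),q.max(0).round())
    m=cl(120,133,480,640,-300,-60); yel=m&(im[...,0]>1.3*im[...,1]-0)&(im[...,1]>2.0*im[...,2])
    for n,k in(("all",m),("yel",yel)):
        q=P[k][:,:2].astype(np.float32); print(n,len(q),cv2.minAreaRect(q) if len(q) else 0, P[k][:,2].mean())
    q=P[cl(12,25,440,680,-330,-40)][:,:2].astype(np.float32); print("base",cv2.minAreaRect(q))
    q=P[cl(41,52,440,600,80,340)][:,:2].astype(np.float32); print("rack",cv2.minAreaRect(q))
    r=(slice(205,300),slice(300,430)) if c=="top" else (slice(110,225),slice(215,325))
    crop=np.clip(im[r]*1.8,0,255).astype(np.uint8)[...,::-1]; cv2.imwrite(f"pics/{c}_c.png",cv2.resize(crop,None,fx=6,fy=5 if c=='scene' else 6,interpolation=cv2.INTER_CUBIC)[:600,:800])
```

```text
scene
sp 49 [513.7 214.7 171.5] [507. 208. 166.] [519. 220. 175.]
mid 40 [526.6 151.2 126.2] [520. 145. 122.] [532. 156. 129.]
short 49 [500.7 278.2  91. ] [493. 272.  86.] [506. 284.  95.]
all 820 ((560.6451416015625, -141.1396026611328), (120.87129211425781, 44.97161865234375), 78.97560119628906) 125.61720864721023
yel 524 ((561.4586791992188, -140.03497314453125), (118.3350830078125, 43.731685638427734), 79.04972839355469) 125.55646880627549
base ((552.2142944335938, -186.05551147460938), (234.14801025390625, 140.78843688964844), 78.73237609863281)
rack ((512.5889892578125, 213.78201293945312), (63.58057403564453, 190.83120727539062), 11.518633842468262)
top
sp 31 [510.3 212.4 171.5] [505. 208. 169.] [515. 218. 175.]
mid 28 [522.5 148.8 127.5] [517. 144. 124.] [528. 153. 131.]
short 30 [497.6 276.3  90.7] [492. 271.  86.] [503. 282.  95.]
all 1116 ((558.2366943359375, -141.88861083984375), (116.35445404052734, 44.46482467651367), 78.44522857666016) 126.05371940736113
yel 788 ((558.052978515625, -141.46649169921875), (115.33992004394531, 43.915184020996094), 79.08772277832031) 126.03481484331613
base ((549.3448486328125, -187.34063720703125), (230.69696044921875, 140.2916259765625), 78.70511627197266)
rack ((510.2884216308594, 213.1229248046875), (60.320068359375, 190.37265014648438), 11.450170516967773)
```

View pics/top_c.png

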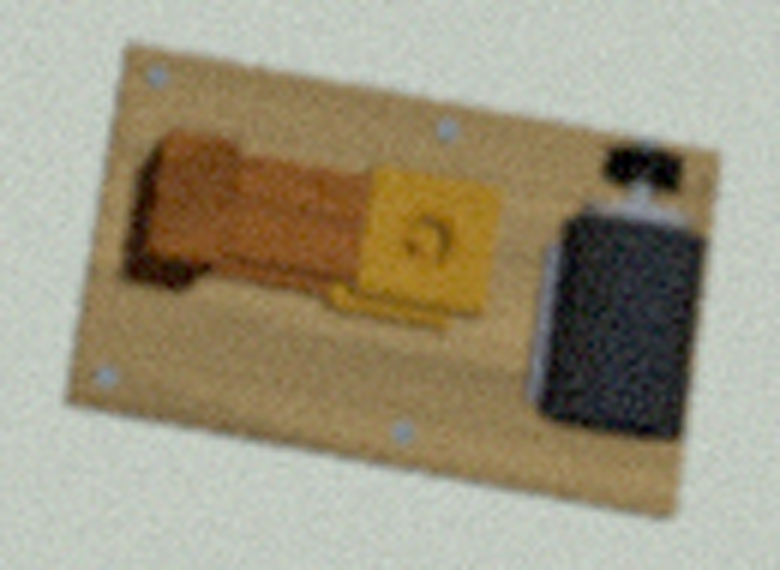

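The crop shows the brass block with its hole at about (430,240) in the crop (top px 372,245), and the post toward +y. The spindle is at about (512,213.5) and the bushing axis at about (552.5,-176.5).

>>> jog_arm(
  xyz=[
    [0.055, -0.082, 0.01],
    [0.0925, -0.138, 0.01],
    [0.122, -0.182, 0.01],
    [0.153, -0.228, 0.01],
    [0.183, -0.273, 0.01],
  ],
  twist=[-0.18, -0.36, -0.54, -0.72, -0.9],
  fingers=0.0912,
)

```text
time_s: 1.52
eef_pos: [381.4, 407.9, 224.2]
ee_rot: [3.141, -0.0, 1.936]
wrist_force: [1.3, 0.3, -0.7]
gripper_width: 1.003
finger_force: 0.0
```

>>> jog_arm(
  xyz=[
    [0.033, -0.05, 0.0],
    [0.066, -0.1, 0.0],
    [0.1, -0.15, 0.0],
    [0.122, -0.182, 0.0],
    [0.122, -0.182, 0.0],
  ],
  twist=[-0.1, -0.175, -0.175, -0.175, -0.175],
)

```text
time_s: 2.15
eef_pos: [503.7, 225.7, 224.0]
ee_rot: [3.141, 0.0, 1.764]
wrist_force: [0.1, 0.6, -0.0]
gripper_width: 0.999
finger_force: 0.0
```

```bash
cat >> h.py <<'E'
def wpix(u,v,d,s,cal):
    # fisheye pixel + depth along optical axis -> world
    K=np.array(cal["K"]); x=(np.asarray(u)-K[0,2])/K[0,0]; y=(np.asarray(v)-K[1,2])/K[1,1]
    r=np.hypot(x,y)+1e-9; t=np.tan(r)
    C=np.stack([x/r*t*d,y/r*t*d,d*np.ones_like(x)],-1)
    T=np.array(cal["tool_from_camera"]); tp=C@T[:3,:3].T+T[:3,3]
    return tp@R.from_euler('xyz',s["ee_rot"]).as_matrix().T+s["eef_pos"]
E
python3 - <<'E'
from h import *
s=sensors.state(); im,d=imaging.read_camera("wrist"); cal=imaging.calibration("wrist"); print(s["eef_pos"],s["ee_rot"],s["joint_vel"].round(3),cal)
cv2.imwrite("pics/w1.png",im[...,::-1])
v,u=np.mgrid[:420,:560]; P=wpix(u,v,d,s,cal); P[d<=0]=np.nan
for n,(lo,hi,x,y) in dict(sp=(164,180,512,213),mid=(119,134,524,150),short=(84,99,499,277)).items():
    m=(P[...,2]>lo)&(P[...,2]<hi)&(np.hypot(P[...,0]-x,P[...,1]-y)<22); q=P[m]
    if len(q): print(n,len(q),q.mean(0),q.min(0),q.max(0),u[m].mean(),v[m].mean())
m=(P[...,2]>43)&(P[...,2]<51)&(np.hypot(P[...,0]-512,P[...,1]-213)<130); print(cv2.minAreaRect(P[m][:,:2].astype(np.float32)))
E
```

```text
[503.74157567 225.72966421 224.04503422] [3.14119130e+00 5.21464474e-05 1.76375827e+00] [ 0.051 -0.004  0.011  0.008  0.003  0.038] {'K': array([[325.1922621 ,   0.        , 276.51743613],
       [  0.        , 325.1922621 , 210.89863897],
       [  0.        ,   0.        ,   1.        ]]), 'tool_from_camera': array([[ 1.06444759e-03, -9.69841869e-01, -2.43732672e-01,
         6.72381800e+01],
       [ 9.99999407e-01,  1.08881982e-03,  3.47262186e-05,
         6.01789548e-01],
       [ 2.31702024e-04, -2.43732565e-01,  9.69842453e-01,
        -1.69664616e+02],
       [ 0.00000000e+00,  0.00000000e+00,  0.00000000e+00,
         1.00000000e+00]])}
sp 229 [511.96315913 213.28816438 170.10029241] [506.35611055 206.18069314 164.02783906] [517.93516609 218.34645313 172.2891049 ] 283.3973799126638 243.87336244541484
mid 44 [525.75343211 146.04314417 125.73615979] [520.44190712 142.7303553  124.41194063] [530.74455503 148.66422088 127.18050911] 282.5 296.45454545454544
short 133 [499.18281896 276.08078457  90.58461305] [493.320278   270.05227137  85.23676971] [504.78329755 281.86515162  92.62715756] 281.45112781954884 149.0
((509.8367614746094, 224.10708618164062), (60.463321685791016, 165.71136474609375), 11.420191764831543)
```

View pics/w1.png

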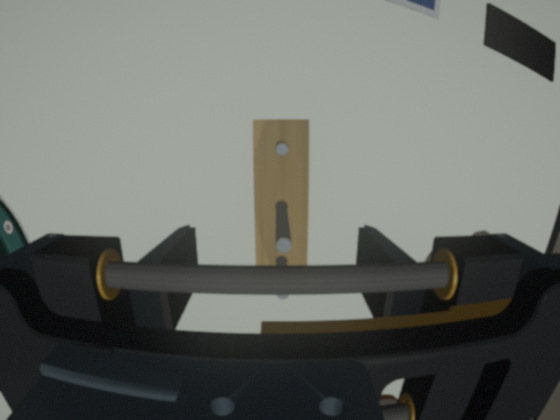

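The wrist view shows the tall rod's top at px (283,244), between the fingers' plane and the short rod at (281,149). The rod is at (512,213.3), so I'll settle above it first.

>>> jog_arm(
  xyz=[
    [0, 0, 0],
    [0, 0, 0],
  ],
  twist=[0, 0],
)

```text
time_s: 2.45
eef_pos: [502.1, 228.3, 223.9]
ee_rot: [-3.142, -0.0, 1.768]
wrist_force: [-0.5, -0.6, -1.3]
gripper_width: 0.999
finger_force: 0.0
```

>>> jog_arm(
  xyz=[
    [0.01, -0.015, 0],
    [0.01, -0.015, -0.03],
    [0.01, -0.015, -0.065],
    [0.01, -0.015, -0.095],
    [0.01, -0.015, -0.095],
  ],
  twist=[0, 0, 0, 0, 0],
)

```text
time_s: 3.08
eef_pos: [511.6, 211.7, 127.2]
ee_rot: [-3.138, 0.001, 1.767]
wrist_force: [-0.0, -0.0, 0.8]
gripper_width: 1.002
finger_force: 0.0
```

>>> jog_arm(
  xyz=[
    [0, 0, 0],
    [0, 0, 0],
    [0, 0, 0],
  ],
  twist=[0, 0, 0],
  fingers=0.04,
)

```text
time_s: 3.45
eef_pos: [513.1, 212.7, 129.8]
ee_rot: [3.14, -0.0, 1.767]
wrist_force: [0.2, 0.7, -0.5]
gripper_width: 0.701
finger_force: 0.0
```

>>> jog_arm(
  xyz=[
    [0, 0, 0],
    [0, 0, 0],
    [0, 0, 0],
    [0, 0, 0],
    [0, 0, 0],
  ],
  twist=[0, 0, 0, 0, 0],
  fingers=0.0,
  squeeze=15,
)

```text
time_s: 4.08
eef_pos: [512.5, 212.5, 128.9]
ee_rot: [-3.141, 0.0, 1.767]
wrist_force: [0.3, 0.2, -1.0]
gripper_width: 0.154
finger_force: 0.0
```

>>> jog_arm(
  xyz=[
    [0, 0, 0],
    [0, 0, 0],
    [0, 0, 0],
    [0, 0, 0],
    [0, 0, 0],
  ],
  twist=[0, 0, 0, 0, 0],
  squeeze=50,
)

```text
time_s: 4.7
eef_pos: [512.5, 212.5, 128.9]
ee_rot: [-3.142, -0.0, 1.767]
wrist_force: [-0.0, 0.0, -0.6]
gripper_width: 0.119
finger_force: 50.0
```

>>> jog_arm(
  xyz=[
    [0, 0, 0.015],
    [0, 0, 0.04],
    [0, 0, 0.07],
    [0, 0, 0.105],
    [0, 0, 0.14],
  ],
  twist=[0, 0, 0, 0, 0],
)

```text
time_s: 5.32
eef_pos: [512.4, 212.5, 271.1]
ee_rot: [3.141, -0.0, 1.767]
wrist_force: [-0.0, 0.8, -1.1]
gripper_width: 0.12
finger_force: 50.0
```

>>> jog_arm(
  xyz=[
    [0, 0, 0],
    [0, 0, 0],
  ],
  twist=[0, 0],
)

```text
time_s: 5.58
eef_pos: [512.2, 212.4, 268.7]
ee_rot: [-3.141, 0.0, 1.767]
wrist_force: [-0.3, -0.3, -2.3]
gripper_width: 0.121
finger_force: 50.0
```

```bash
cat > rod.py <<'E'
from h import *
import sys
# rod axis from the fixed cameras: points of the held rod below the fingers
s=sensors.state(); e=s["eef_pos"]; print(e,s["gripper_width"],s["finger_force"])
for c in ("scene","top"):
    im,d=imaging.read_camera(c); P=pts(c,d); np.savez(c+"2",im=im,d=d,P=P); cv2.imwrite(f"pics/{c}_{sys.argv[1]}.png",im[...,::-1])
    m=(d>0)&(P[...,2]>e[2]-125)&(P[...,2]<e[2]-6)&(np.hypot(P[...,0]-e[0],P[...,1]-e[1])<25)
    q=P[m]; print(c,len(q))
    if len(q)>15:
        for lo in range(0,120,20):
            k=q[(e[2]-q[:,2]>=lo)&(e[2]-q[:,2]<lo+20)]
            if len(k): print(lo,len(k),np.median(k,axis=0).round(1))
        print("zmin",q[:,2].min())
E
python3 rod.py lift
```

```text
[512.19118335 212.39407513 268.71505274] 0.12102587305450838 49.997965357160865
scene 326
0 27 [516.5 217.9 252.5]
20 69 [517.1 217.  238.9]
40 70 [516.6 217.2 218.8]
60 61 [517.  217.3 199. ]
80 61 [517.2 216.9 178.8]
100 38 [516.6 217.1 161.7]
zmin 153.1514181221777
top 22
60 1 [509.8 206.9 192.5]
80 11 [510.5 207.8 175.2]
100 10 [509.9 207.8 159.1]
zmin 153.24435085550328
```

View pics/scene_lift.png

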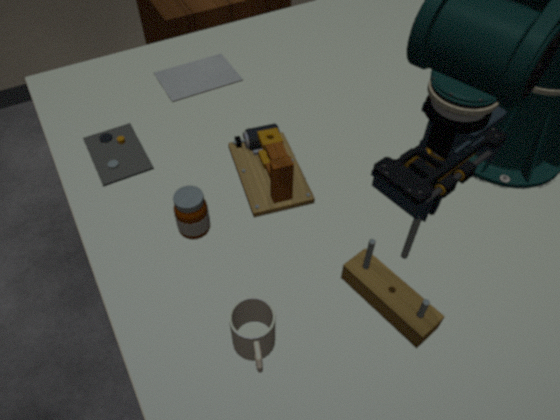

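The rod is held plumb with its tip at about 152 mm (scene px 405,256), and the other two rods are still in place. Carrying it to the winder now.

>>> jog_arm(
  xyz=[
    [0.002, -0.02, 0.005],
    [0.006, -0.06, 0.01],
    [0.011, -0.105, 0.01],
    [0.016, -0.15, 0.01],
    [0.02, -0.195, 0.01],
  ],
  twist=[0, 0, 0, 0, 0],
)

```text
time_s: 6.3
eef_pos: [532.2, 15.2, 278.7]
ee_rot: [-3.141, 0.0, 1.767]
wrist_force: [0.4, -0.2, -0.9]
gripper_width: 0.12
finger_force: 50.0
```

>>> jog_arm(
  xyz=[
    [0.005, -0.045, 0],
    [0.01, -0.09, 0],
    [0.015, -0.135, 0],
    [0.019, -0.175, 0],
    [0.021, -0.195, 0],
  ],
  twist=[0, 0, 0, 0, 0],
)

```text
time_s: 6.92
eef_pos: [553.0, -179.8, 278.6]
ee_rot: [-3.141, -0.0, 1.765]
wrist_force: [-0.5, -0.1, -1.2]
gripper_width: 0.119
finger_force: 50.0
```

>>> jog_arm(
  xyz=[
    [0, 0, 0],
    [0, 0, 0],
    [0, 0, 0],
  ],
  twist=[0, 0, 0],
)

```text
time_s: 7.3
eef_pos: [553.5, -176.6, 278.9]
ee_rot: [-3.142, -0.0, 1.768]
wrist_force: [1.2, -0.9, -1.7]
gripper_width: 0.121
finger_force: 50.0
```

```bash
python3 rod.py over
python3 - <<'E'
from h import *
im=cv2.imread("pics/scene_over.png"); c=np.clip(im[60:220,200:360].astype(int)*1.8,0,255).astype(np.uint8)
cv2.imwrite("pics/over_c.png",cv2.resize(c,(600,600),interpolation=cv2.INTER_CUBIC))
E
```

```text
[ 553.47390779 -176.55059199  278.90207749] 0.120682547805082 49.998029611379025
scene 267
0 29 [ 557.4 -170.2  264.7]
20 54 [ 556.4 -170.5  249.9]
40 52 [ 556.2 -170.6  229.4]
60 48 [ 556.5 -171.   208.2]
80 46 [ 556.7 -170.7  189.8]
100 38 [ 556.3 -170.5  171.3]
zmin 162.2419768094852
top 28
60 7 [ 552.2 -170.1  202. ]
80 12 [ 550.2 -170.6  184.7]
100 9 [ 547.6 -171.6  171.3]
zmin 164.2297493417376
```

View pics/over_c.png

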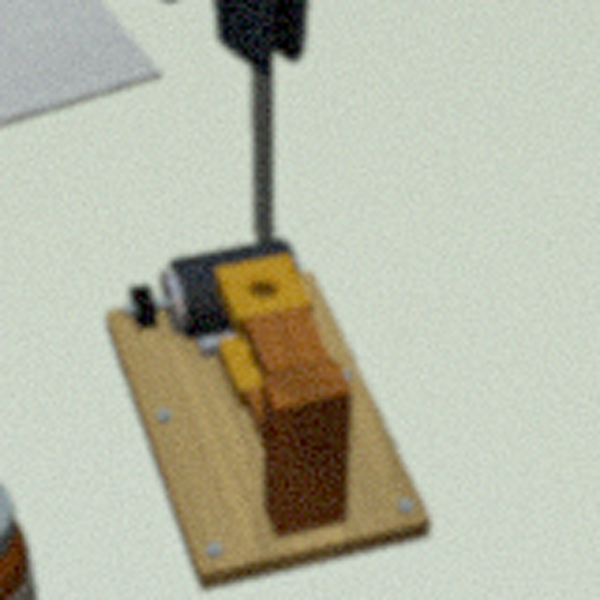

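The crop shows the rod straight above the block, tip at crop (264,240) and hole at (264,288). I'll compare the hole and the rod axis numerically within each camera.

Run:
```python
from h import *
for c,nm,hp in(("scene","scene2",(270.4,136.8)),("top","top",(371.5,245))):
    f=np.load(nm+".npz");P=f["P"];im=f["im"].astype(float)
    cal=imaging.calibration(c);C=np.array(cal["xyz"])
    u0,v0=map(round,hp); w=im[v0-6:v0+7,u0-6:u0+7].sum(2); w=cv2.GaussianBlur(w,(3,3),0)
    yy,xx=np.mgrid[v0-6:v0+7,u0-6:u0+7]; near=np.hypot(xx-hp[0],yy-hp[1])<5
    wt=np.clip(np.median(w[near])-15-w,0,None)*near; u=(wt*xx).sum()/wt.sum(); v=(wt*yy).sum()/wt.sum()
    o=np.zeros((420,560));p1=pts(c,np.ones((420,560)))
    ray=cv2.remap((p1-C).astype(np.float32),np.float32([[u]]),np.float32([[v]]),1)[0,0]
    hole=C+ray*(126-C[2])/ray[2]
    print(c,"hole px",u,v,"world",hole.round(1))
    # block + arm top face rectangle: yellow end
    f2=np.load(c+"2.npz");Q=f2["P"];d=f2["d"]
    m=(d>0)&(Q[...,2]>168)&(Q[...,2]<255)&(np.hypot(Q[...,0]-553,Q[...,1]+177)<20)
    q=Q[m]; # rod axis: plane through camera sight line => lateral centre
    n=q.mean(0)-C; n=n[:2]/np.linalg.norm(n[:2]); lat=np.array([-n[1],n[0]])
    l=(q[:,:2]-C[:2])@lat; a=(q[:,:2]-C[:2])@n
    L=(np.percentile(l,3)+np.percentile(l,97))/2; A=np.median(a)+5.0
    ax=C[:2]+lat*L+n*A; print("rod axis",ax.round(1),"width",np.percentile(l,97)-np.percentile(l,3),"hole-rod",(hole[:2]-ax).round(1))
```

```text
scene hole px 269.7341416412398 136.49654729404207 world [ 554.5 -174.7  126. ]
rod axis [ 553.7 -175.7] width 10.228380303708352 hole-rod [0.8 1.1]
top hole px 373.075 243.76197916666666 world [ 553.4 -181.9  126. ]
rod axis [ 552.2 -175.7] width 9.956126284145107 hole-rod [ 1.1 -6.2]
```

Both estimates agree within about 1 mm. Descending slowly into the mouth and watching the force.

>>> jog_arm(
  xyz=[
    [0, -0.0005, -0.012],
    [0, -0.0005, -0.024],
    [0, -0.0005, -0.03],
    [0, -0.0005, -0.036],
    [0, -0.0005, -0.04],
  ],
  twist=[0, 0, 0, 0, 0],
)

```text
time_s: 8.02
eef_pos: [553.5, -178.0, 238.5]
ee_rot: [-3.141, -0.0, 1.767]
wrist_force: [0.3, 0.0, -0.6]
gripper_width: 0.117
finger_force: 50.0
```

>>> jog_arm(
  xyz=[
    [0, 0, -0.002],
    [0, 0, -0.004],
    [0, 0, -0.006],
    [0, 0, -0.006],
  ],
  twist=[0, 0, 0, 0],
)

```text
time_s: 8.52
eef_pos: [553.5, -178.0, 232.8]
ee_rot: [-3.142, -0.0, 1.767]
wrist_force: [0.8, -0.6, -1.9]
gripper_width: 0.118
finger_force: 50.0
```

The tip is about 10 mm below the mouth with no contact force, so it is in the upper hole.

>>> jog_arm(
  xyz=[
    [0, 0, -0.006],
    [0, 0, -0.014],
    [0, 0, -0.022],
    [0, 0, -0.03],
    [0, 0, -0.038],
  ],
  twist=[0, 0, 0, 0, 0],
)

```text
time_s: 9.15
eef_pos: [553.5, -177.9, 194.2]
ee_rot: [-3.141, -0.0, 1.767]
wrist_force: [0.2, 0.5, -1.7]
gripper_width: 0.118
finger_force: 50.0
```

>>> jog_arm(
  xyz=[
    [0, 0, -0.004],
    [0, 0, -0.008],
    [0, 0, -0.012],
    [0, 0, -0.016],
    [0, 0, -0.016],
  ],
  twist=[0, 0, 0, 0, 0],
)

```text
time_s: 9.78
eef_pos: [553.4, -177.9, 178.6]
ee_rot: [-3.141, -0.0, 1.767]
wrist_force: [-0.1, 0.2, -0.7]
gripper_width: 0.121
finger_force: 50.0
```

>>> jog_arm(
  xyz=[
    [0, 0, -0.005],
    [0, 0, -0.012],
    [0, 0, -0.019],
    [0, 0, -0.025],
    [0, 0, -0.025],
  ],
  twist=[0, 0, 0, 0, 0],
)

```text
time_s: 10.4
eef_pos: [553.3, -177.9, 153.3]
ee_rot: [-3.141, -0.0, 1.767]
wrist_force: [0.1, -0.1, -0.7]
gripper_width: 0.12
finger_force: 50.0
```

>>> jog_arm(
  xyz=[
    [0, 0, 0],
    [0, 0, 0],
  ],
  twist=[0, 0],
)

```text
time_s: 10.65
eef_pos: [553.7, -178.0, 154.2]
ee_rot: [3.141, 0.0, 1.767]
wrist_force: [-0.2, 0.3, -0.7]
gripper_width: 0.122
finger_force: 50.0
```

Run:
```python
from h import *
s=sensors.state(); print(s["eef_pos"],s["wrist_force"],s["finger_force"],s["time_s"])
out=[]
for c,(x,y) in(("scene",(215,60)),("top",(300,180))):
    im,d=imaging.read_camera(c); P=pts(c,d); e=s["eef_pos"]
    m=(d>0)&(P[...,2]>30)&(P[...,2]<150)&(np.hypot(P[...,0]-e[0],P[...,1]-e[1])<18)
    out.append(cv2.resize(np.clip(im[y:y+150,x:x+120,::-1]*1.8,0,255).astype(np.uint8),(400,500),interpolation=cv2.INTER_CUBIC))
cv2.imwrite("pics/fin.png",np.hstack(out))
```

```text
[ 553.7091991  -178.01431193  154.16543334] [-0.22758267  0.29921072 -0.74971871] 49.99805498136993 10.65
```

View pics/fin.png

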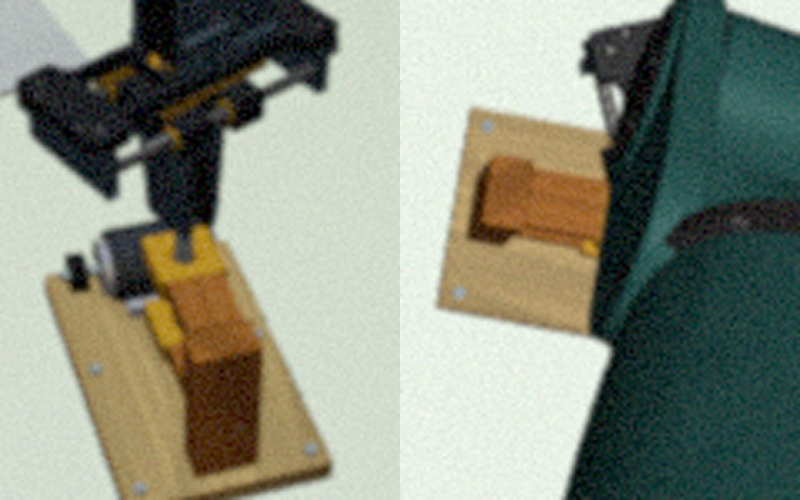

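The rod stands in the upper bushing's hole (crop 185,250) with no contact force. By arm height its tip is at about 37 mm, which is between the base board (18 mm) and the lower bushing's underside (55 mm). Handing it in.

```bash
python3 -c "
from station import env
print(env.close_job())"
```

```text
the job is handed in; nothing more can be done
None
```

I threaded the spindle through both bushings and handed the job in at about 10.8 s. It is held still in the gripper, with its tip at about 37 mm, 18 mm below the lower bushing and 19 mm above the base board. The tip height comes from the arm pose, not a direct view, and I did not re-check the other two rods, the mug or the jar at the end.

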